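Square up the roll on the bread board and hold it up in the tongs

ROBOT

A 6-joint arm with a two-finger parallel gripper is mounted at the origin on the work surface. World frame = base frame: x ahead of the robot, y to its left, z up, the work surface at z = 0. Lengths are in mm, angles in rad, forces in N, time in s.
With the tool pointing down it reaches from about 325 to 1000 mm from the base axis. Payload 5.1 kg.
Tool frame: the origin (TCP) lies on the centre line of the jaws, within the pads' length; the fingertips stand 19 mm ahead of it and the grasp point (between the pads) is the TCP (r.nose_length is the distance from the TCP to the fingertips, in mm); z points along the fingers, y is the line along which they close (so a half turn about z gives the same grasp; the last joint's range is limited). The gripper opens to 85 mm and grips with 20 to 120 N. Pads are 22 mm wide; open, the fingers measure 114 mm over their backs; the gripper's body (76 mm by 85 mm) begins 54 mm behind the grasp point. The pads swing forward as they close: fully open they stand 13 mm farther back than shut.
Start: joints at [1.102, 0.124, 1.65, -0, 1.367, -0.083], TCP at [244.615, 602.203, 250.322] pointing down, gripper open.
Joint ranges: [-2.61, 2.61], [-1.02, 2.33], [0.03, 2.71], [-1.35, 4.49], [0.32, 2.68], [-2.91, 2.91]. Speed limits (rad/s): [2.57, 2.57, 3.14, 3.14, 3.14, 3.14].

INTERFACE

Orientations are given as a unit quaternion [x, y, z, w].
In Python, from workcell import r, grab_frame gives the robot as it stands.
- The arm moves only by the tool arm_command, never from a script. Its argument "targets" is a list of rows, each an object with "travel": the shift along the tool's x, y, z each as a share of 0.02 m, from -1 to 1, a list of three; "dr": the turn, a rotation vector about the tool's x, y, z each as a share of 8 degrees, from -1 to 1, a list of three. In form: [{"travel": [tx, ty, tz], "dr": [wx, wy, wz]}, ...]. A call has 1 to 10 rows; each row shifts and turns the commanded pose from where the row before left it, along the tool's axes as they then stand; what a row does not reach is not made up. A row lasts 1/10 s, in which the tool goes at most 50 mm and 8.59 degrees, less where a joint would pass 70% of its speed; a pose out of reach is approached as far as the arm can. A call with a number of a shift or a turn outside -1 to 1 is refused whole. A call with a gripper value outside its range is refused whole. "jaw" is the gripper command: -1 is fully open, 1 is shut, values between are in proportion, set as the call begins (left out, the last holds). The fingers move at their own pace and stop on an object; "squeeze" is the grip in N (left out, the last holds). Time passes only in rows, so rows that do not move let the fingers close. It gives the time, the measured TCP pose, the force, the opening and the grip force at its end, in the units of the state.
- r.observe(): the state, without advancing time (a new reading comes with each control period).
- grab_frame(name): name is "scene" or "top" or "wrist"; returns a dict with "image" (480x640x3 uint8, blue, green, red), "fx", "fy", "cx", "cy" (pixels), "k1" (the pictures are not rectified: a ray, as slopes to the right and down, at radius r is drawn at 1 + k1 r^2 times it, then the intrinsics apply), "rvec" (rotation vector, rad) and "tvec" (3), from world to camera coordinates, as OpenCV has them; the wrist camera has in their place "tool_from_camera" (4x4, takes a point from camera to tool coordinates, whose origin is the TCP and whose axes are the flange's). Camera axes: x right, y down, z forward; pixel columns grow to the right and rows downward; lengths in mm; the calibration is good to about 2 mm. A picture is of the moment at which its call begins: read the wrist's pose just before it. There is no depth.
- r.close_job(): hands the job in; it is judged then, once.
The state is a dict: "time": time; "joint_pos": joint angles; "joint_velocities": joint speeds; "joint_efforts": joint torques, N m; "ee_pos": TCP position; "ee_rot": TCP orientation; "wrist_force": force on the tool from outside, world axes, zero at the start; "torque": the same for the moment, N m; "grip_width": finger opening in mm; "finger_force": force on a finger pad.
Only numpy, scipy, OpenCV 4.12 (cv2) and the standard library are available. Lean on these libraries where they do the work, as an engineer would, in place of code of your own. Each camera call takes 0.05 s, during which the arm holds its last target. There are 200 camera calls.

TASK

Push the oblong bread roll back along its board until its end sits squarely against the wooden stop strip. Then take the tongs, close their jaws on the roll from both sides and lift it, level, at least 10 cm above the board; finish while still holding it up in the tongs, with nothing else carrying it. Never lift the roll with the fingers, and leave the round bun and all the other things where they are.

Things in the scene. Friction and masses are not known exactly. Their poses are not given: they have to be found in the camera images.
- board: Bread board fixed to the worktop, at the left or right, turned up to 0.25 rad: 200 mm (x) by 280 mm (y), 18 mm thick, origin at the centre of its underside. A straight wooden stop strip runs along its whole far (+x) edge, 12 mm thick, its top 30 mm above the board's top; the strip's face towards -x is at board x = +88 mm.
- roll_center (a point): Centre of the oblong bread roll: firm crusty block, 56 mm along its x, 44 mm along its y, 40 mm tall, about 60 g, three pale slashes on top. Loose and upright on the board, its x within 0.3 rad of the board's x, its far end 25 to 95 mm short of the strip. Home, its centre is at board x = 60 mm. The jaws go on its two sides that are 44 mm apart.
- roll: The same roll (origin under its centre).
- bun_center (a point): Centre of the round bun, 64 mm across, 40 mm tall, lying on the board beside the roll (about 140 mm between centres). Not to be moved.
- tongs_grip (a point): Mid-height point (20 mm above the underside) midway between the black grip pads of the steel tongs, which lie on their side on the worktop, arms side by side, to be taken together from above. x runs along the tongs to the jaw tips, y from right to left arm, z up. Pads: x -30 to +30 mm, 24 mm tall (8 to 32 mm above the underside), 50 mm apart over their outsides at rest.
- tongs_mouth (a point): Mid-height point midway between the jaws, 102.5 mm ahead of tongs_grip along its x. Jaws: upright steel plates 55 mm long (27 mm each way from this point), 40 mm tall, 4 mm thick. Clear gap 71 mm at rest; it shrinks 2 mm per mm that the pads are squeezed together: 63 mm with the pads at 46 mm; 44 mm, jaws parallel, at 36 mm.
- tongs: The tongs as a whole, 235 mm from hub to tips, 130 g, origin under tongs_grip. A spring pushes each pad outward with 7 N as soon as they are squeezed, 12 N at 36 mm: enough to carry the tongs by a slight squeeze, jaws still open. Both arms move alike, so the centre line stays. Hub: a post 16 mm across, 40 mm tall, at x = -105 mm.
- tongs_left: The left (+y) arm of the tongs with its jaw; origin at the foot of the hub.
- tongs_right: The right (-y) arm of the tongs with its jaw; origin at the foot of the hub.
- cup: Bystander, to be left alone: small white cup, 64 mm across, 55 mm tall, between the robot and the working area; origin under its centre.
- spice_jar: Bystander, to be left alone: small amber jar, 44 mm across, 85 mm tall, beyond the working area; origin under its centre.
- pepper_mill: Bystander, to be left alone: turned dark wooden mill, 52 mm across, 120 mm tall; origin under its centre.
- oil_bottle: Bystander, to be left alone: green bottle, 60 mm across, 220 mm tall; origin under its centre.
- mug: Bystander, to be left alone: blue mug, 80 mm across, 90 mm tall, at the right; origin under its centre.
- bowl: Bystander, to be left alone: white bowl, 130 mm across, 50 mm tall, at the left; origin under its centre.
Things that resemble listed ones, but are neither listed nor needed, are in the scene too. What is shaped like the roll but purple is not meant.

How it is judged:
By the outcome, as a careful person would: the job done as asked, in the order asked, and still so for the second after the job is handed in, while the arm keeps its last pose, push and grip.
It also fails if it takes over 70 s, if anything falls off the work surface, if the arm or the gripper's body presses on something with over 40 N, if the wrist force passes 120 N, or if a joint passes its speed limit or range.

## Working session

There is one attempt and no reset: what is moved stays moved. The work goes in short steps, Python scripts to look and compute and a tool call to move; the robot and the scene stay as the last step left them, time stands still between calls to the robot, and variables do not carry over. Pictures are saved under pics/ and viewed, at most 10 in all, crops included, and the job is handed in when it is done.

Besides the shell and the picture viewer there is one more tool, called after "Call:" by a JSON object that holds its "fn" and its "kwargs", one argument or row to a line. arm_command: Moves the arm, as the interface text tells. Shift numbers are shares of 0.02 m and turn numbers shares of 8 degrees, none past 1 either way. Its arguments: {"type":"object","properties":{"targets":{"type":"array","items":{"type":"object","properties":{"travel":{"type":"array","items":{"type":"number","minimum":-1,"maximum":1}},"dr":{"type":"array","items":{"type":"number","minimum":-1,"maximum":1}}}}},"jaw":{"type":"number"},"squeeze":{"type":"number"}},"required":["targets"]}

```bash
mkdir -p pics; ls; python3 - <<'E'
from workcell import r, grab_frame
import cv2
o=r.observe(); print({k:o[k] for k in('time','ee_pos','ee_rot','grip_width','wrist_force')})
for n in('scene','top'):
    f=grab_frame(n); cv2.imwrite(f'pics/{n}0.png',f['image']); print(n,{k:v for k,v in f.items() if k!='image'})
E
```

```text
pics
{'time': 0.0, 'ee_pos': array([244.34300726, 601.69820565, 249.04963529]), 'ee_rot': array([ 1.91664930e-01,  9.81459854e-01, -1.01584664e-03, -2.78328410e-04]), 'grip_width': 85.30491412039089, 'wrist_force': array([-0.26766684, -0.25994893, -0.07469656])}
scene {'fx': 516.1627079470151, 'fy': 516.1627079470151, 'cx': 326.77300146350217, 'cy': 241.78465786079968, 'k1': 0.032024762804803514, 'rvec': array([ 1.61087651,  2.15937115, -0.65205751]), 'tvec': array([ 131.24075277, -405.23474226, 1555.9782686 ])}
top {'fx': 463.42904606146436, 'fy': 463.42904606146436, 'cx': 319.09183286376754, 'cy': 234.50893141281816, 'k1': -0.11837349983267678, 'rvec': array([ 2.18494675, -2.15326063,  0.05310409]), 'tvec': array([  10.35845403,  534.41852673, 1033.56066673])}
```

View pics/top0.png

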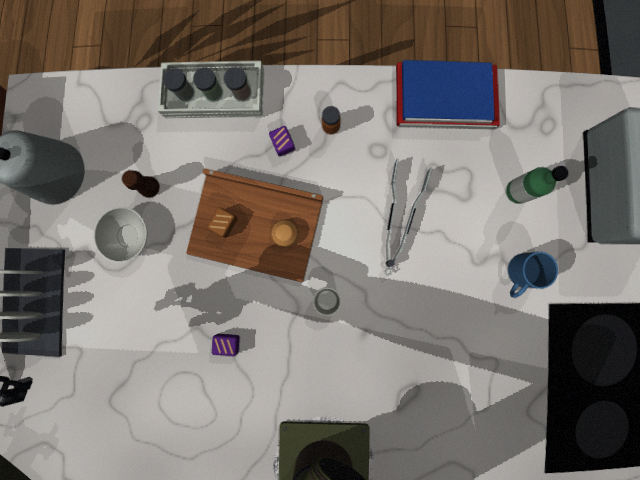

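View pics/scene0.png

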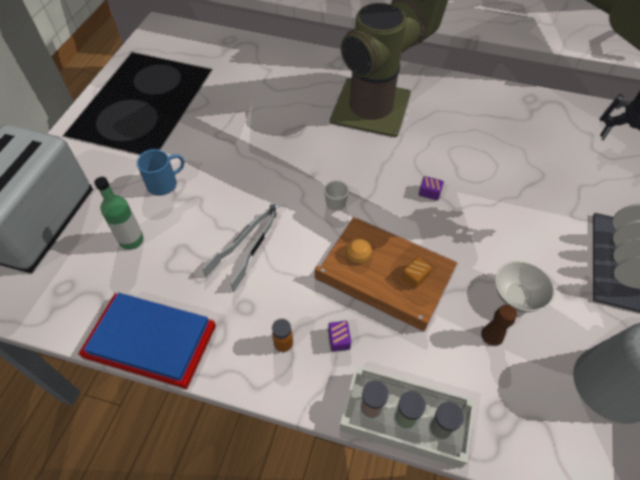

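The top view shows +x up and +y left. The board spans (190–325, 165–280) with its strip on the far edge, (205,171) to (322,195). The tongs have their hub at (390,267) and jaws at (395,165) and (432,170).

Roll candidates:
- tan slashed block at (222,223), on the board
- purple blocks at (282,140) and (226,345), on the worktop

The tan one fits, being bread-coloured and on the board. The round bun is at (285,232). I'll confirm with an enlarged crop.

```bash
cat > h.py <<'E'
import numpy as np, cv2
from scipy.spatial.transform import Rotation as R
from workcell import r, grab_frame
def dist(f): return np.array([[f['fx'],0,f['cx']],[0,f['fy'],f['cy']],[0,0,1.]]),np.array([f['k1'],0,0,0,0.])
def campose(f,o=None):
    if 'rvec' in f:
        Rm=R.from_rotvec(f['rvec']).as_matrix(); return Rm.T,-Rm.T@f['tvec']
    T=np.array(f['tool_from_camera']); Q=R.from_quat(o['ee_rot']).as_matrix()
    return Q@T[:3,:3],Q@T[:3,3]+o['ee_pos']
def p2w(f,uv,z,o=None):
    K,d=dist(f); A,c=campose(f,o)
    n=cv2.undistortPoints(np.array(uv,float).reshape(-1,1,2),K,d)[:,0]
    w=np.c_[n,np.ones(len(n))]@A.T
    return c+w*((z-c[2])/w[:,2])[:,None]
def w2p(f,P,o=None):
    K,d=dist(f); A,c=campose(f,o)
    return cv2.projectPoints(np.array(P,float).reshape(-1,3),R.from_matrix(A.T).as_rotvec(),-A.T@c,K,d)[0][:,0]
def wrist(name,k=None):
    o=r.observe(); f=grab_frame('wrist'); cv2.imwrite(name,f['image']); return f,o
E
python3 - <<'E'
from h import *
im=cv2.imread('pics/top0.png')[150:290,180:450]
cv2.imwrite('pics/crop0.png',cv2.resize(im,(783,406),interpolation=cv2.INTER_CUBIC))
f=grab_frame('top')
print(p2w(f,[(222,223),(285,232)],58).round())
print(p2w(f,[(205,171),(322,195)],48).round())
print(p2w(f,[(390,267),(395,160),(432,168)],40).round())
E
```

```text
[[554. 233.  58.]
 [536.  92.  58.]]
[[674. 279.  48.]
 [621.  12.  48.]]
[[ 463. -141.   40.]
 [ 704. -152.   40.]
 [ 687. -236.   40.]]
```

View pics/crop0.png

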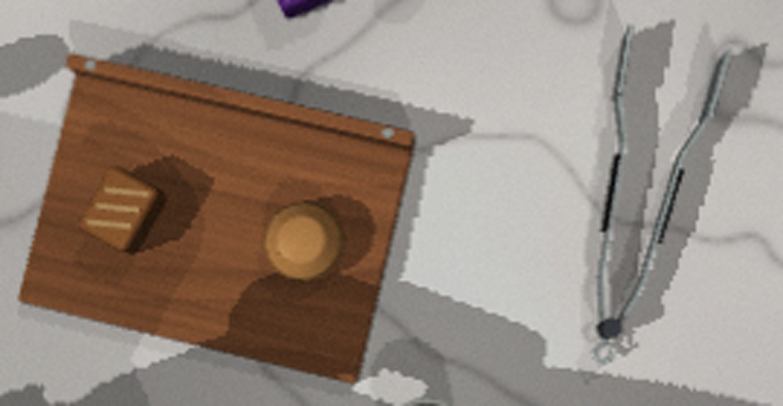

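The crop confirms the target: a tan roll with three slashes at crop (122,210). The bun is at (303,240), and the tongs have their hub at (608,328) and open jaws at (627,30) and (725,55). Next I'll move over the area for a close wrist view.

Call:
{"fn": "arm_command", "kwargs": {
  "targets": [
    {"travel":[-1,-0.7,0]},
    {"travel":[-1,-0.7,0]},
    {"travel":[-1,-0.7,0]},
    {"travel":[-1,-0.7,0]},
    {"travel":[-1,-0.7,0]},
    {"travel":[-1,-0.7,0]},
    {"travel":[-1,-0.7,0]},
    {"travel":[-1,-0.7,0]},
    {"travel":[-1,-0.7,0]},
    {"travel":[-1,-0.7,0]}
  ],
  "jaw": 0.5,
  "squeeze": 40
}}

```text
$.targets[0]: bad value
```

Call:
{"fn": "arm_command", "kwargs": {
  "targets": [
    {"travel":[-1,-0.7,0]},
    {"travel":[-1,-0.7,0]},
    {"travel":[-1,-0.7,0]},
    {"travel":[-1,-0.7,0]},
    {"travel":[-1,-0.7,0]},
    {"travel":[-1,-0.7,0]},
    {"dr":[0,0,-0.7]},
    {"dr":[0,0,-0.7]},
    {},
    {}
  ]
}}

```text
$.targets[0]: bad value
```

```bash
python3 - <<'E'
from h import *
f,o=wrist('pics/w1.png'); print(o['time'],o['ee_pos'],o['ee_rot'],o['grip_width'],r.nose_length)
print(np.array(f['tool_from_camera']).round(2),f['fx'],f['k1'])
print(w2p(f,[(554,233,58),(536,92,58),(674,279,48),(621,12,48)],o).round())
E
```

```text
0.15 [244.41261597 601.82053546 249.30877938] [ 1.91698625e-01  9.81453488e-01 -7.97884461e-04 -2.24793012e-04] 85.31641990092102 19.0
[[   0.     -0.94   -0.33   84.35]
 [   1.      0.     -0.     -0.71]
 [   0.     -0.33    0.94 -122.33]
 [   0.      0.      0.      1.  ]] 344.28671835759303 -0.03955331913038118
[[154. 514.]
 [ 67. 526.]
 [225. 549.]
 [ 64. 561.]]
```

View pics/w1.png

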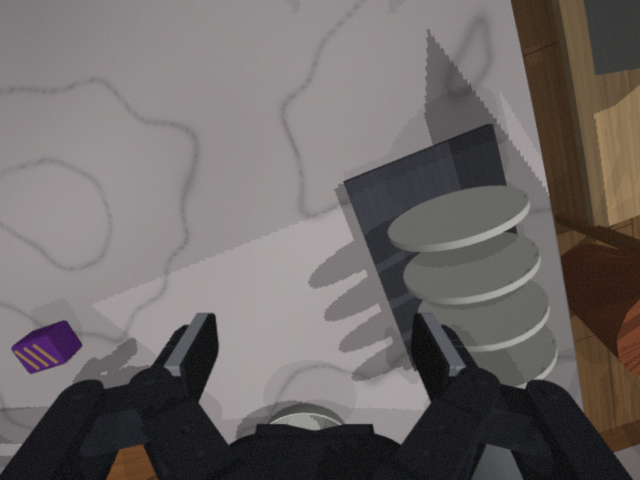

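The wrist picture shows the rack and a purple decoy at (45,345), because the move was refused: rows need both keys. Resending.

Call:
{"fn": "arm_command", "kwargs": {
  "targets": [
    {"travel":[-1,-0.7,0],"dr":[0,0,0]},
    {"travel":[-1,-0.7,0],"dr":[0,0,0]},
    {"travel":[-1,-0.7,0],"dr":[0,0,0]},
    {"travel":[-1,-0.7,0],"dr":[0,0,0]},
    {"travel":[-1,-0.7,0],"dr":[0,0,0]},
    {"travel":[-1,-0.7,0],"dr":[0,0,0]},
    {"travel":[-1,-0.7,0],"dr":[0,0,0]},
    {"travel":[-1,-0.7,0],"dr":[0,0,0]},
    {"travel":[-1,-0.7,0],"dr":[0,0,0]},
    {"travel":[-1,-0.7,0],"dr":[0,0,0]}
  ],
  "jaw": 0.5,
  "squeeze": 40
}}

```text
time: 1.2
ee_pos: [377.5, 396.3, 250.1]
ee_rot: [0.192, 0.981, -0.0, -0.0]
wrist_force: [-0.1, 0.4, 0.5]
grip_width: 21.0
finger_force: 0.0
```

Call:
{"fn": "arm_command", "kwargs": {
  "targets": [
    {"travel":[-1,-0.7,0],"dr":[0,0,0]},
    {"travel":[-1,-0.7,0],"dr":[0,0,0]},
    {"travel":[-1,-0.7,0],"dr":[0,0,0]},
    {"travel":[-1,-0.7,0],"dr":[0,0,0]},
    {"travel":[-1,-0.7,0],"dr":[0,0,0]},
    {"travel":[-1,-0.7,0],"dr":[0,0,0]},
    {"travel":[0,0,0],"dr":[0,0,-0.7]},
    {"travel":[0,0,0],"dr":[0,0,-0.7]},
    {"travel":[0,0,0],"dr":[0,0,0]},
    {"travel":[0,0,0],"dr":[0,0,0]}
  ]
}}

```text
time: 2.2
ee_pos: [456.7, 274.2, 250.1]
ee_rot: [0.096, 0.995, -0.0, -0.0]
wrist_force: [0.1, -0.2, -0.7]
grip_width: 21.3
finger_force: 0.0
```

```bash
python3 - <<'E'
from h import *
f,o=wrist('pics/w2.png'); print(o['time'],o['ee_pos'],o['ee_rot'],o['grip_width'],r.nose_length)
print(w2p(f,[(554,233,58),(536,92,58),(674,279,48),(621,12,48)],o).round())
E
```

```text
2.2 [456.68507198 274.22848874 250.14509304] [ 9.59686623e-02  9.95384345e-01 -8.30170539e-05 -1.18296159e-04] 21.262371385915007 19.0
[[294. 315.]
 [161. 322.]
 [354. 391.]
 [126. 388.]]
```

View pics/w2.png

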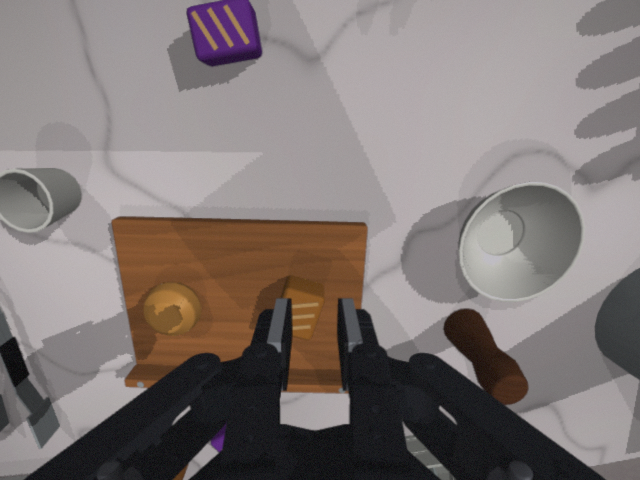

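The board's near corners are at (113,218) and (367,224). The roll's top near edge runs (290,277) to (324,282), with its right side down to about (313,337). The bun is at (171,308), the cup at (35,200) and the bowl at (520,240).

```bash
cat > b.py <<'E'
from h import *
o={'ee_pos':np.array([456.685,274.228,250.145]),'ee_rot':np.array([.0959687,.9953843,-.000083,-.000118])}
f=grab_frame('wrist')
E
python3 - <<'E'
from b import *
im=cv2.imread('pics/w2.png')
c=im[260:350,240:360]; cv2.imwrite('pics/w2c.png',cv2.resize(c,None,fx=6,fy=6,interpolation=cv2.INTER_CUBIC))
b=p2w(f,[(113,218),(367,224)],18,o)
v=b[1]-b[0]; L=np.linalg.norm(v); th=np.arctan2(-v[0],v[1]); print(b.round(1),L,'theta',th)
u=np.array([np.cos(th),np.sin(th)]); w=np.array([-u[1],u[0]])
B=b.mean(0)[:2]+100*u
t=grab_frame('top'); s=p2w(t,[(180+68/2.9,150+57/2.9),(180+413/2.9,150+132/2.9)],48); n=p2w(t,[(180+22/2.9,150+300/2.9),(180+357/2.9,150+381/2.9)],18)
for k in(s,n):
    d=k[0]-k[1];print('top',k.round(1),np.arctan2(-d[0],d[1]),np.hypot(*d[:2]))
print('B',B,'from top',n.mean(0)[:2]+100*u, s.mean(0)[:2]-100*u)
for p in p2w(f,[(290,277),(324,282),(313,337)],58,o): print(p[:2], 'board',(p[:2]-B)@u,(p[:2]-B)@w)
E
```

```text
[[424.2  58.7  18. ]
 [483.2 325.6  18. ]] 273.33870659514736 theta -0.21746380837553883
top [[676.7 283.2  48. ]
 [619.5  11.3  48. ]] -0.20743432443156667 277.80938230993195
top [[486.3 321.9  18. ]
 [427.3  52.8  18. ]] -0.21591015289702478 275.47302311833397
B [551.31553133 170.53561832] from top [554.46907787 165.80493551] [550.43228759 168.84666214]
[510.69359915 238.02407249] board -54.22609015080051 57.13461269858374
[522.59943601 270.440897  ] board -49.59471719674507 91.3566793722018
[584.26666176 247.09258151] board 15.657597840513859 81.86321054259761
```

View pics/w2c.png

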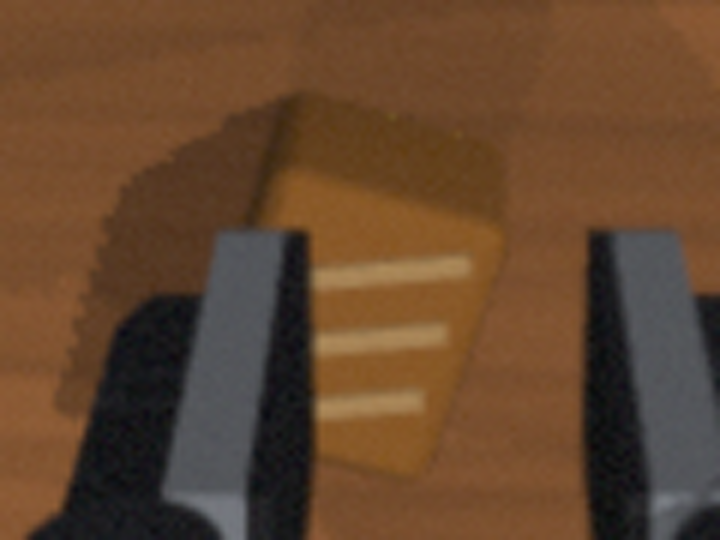

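The crop shows the roll's top: near-left corner at crop (275,165), near-right at (503,238), far-right at (415,475). It's turned relative to the board.

```bash
python3 - <<'E'
from b import *
th=-.214; u=np.array([np.cos(th),np.sin(th)]); w=np.array([-u[1],u[0]]); B=np.array([551.8,168.5])
P=p2w(f,[(285.8,287.5),(323.8,299.7),(309.2,339.2)],58,o)[:,:2]
print(P.round(1)); 
e=P[1]-P[0]; g=P[2]-P[1]; print('end',np.hypot(*e),np.arctan2(-e[0],e[1]),'side',np.hypot(*g),np.arctan2(g[1],g[0]))
C=(P[0]+P[2])/2; print('C',C,'board',(C-B)@u,(C-B)@w)
for p in P: print((p-B)@u,(p-B)@w)
Q=R.from_quat(o['ee_rot']).as_matrix(); print('tool x,y',Q[:2,0],Q[:2,1]); print('tool yaw err',np.arctan2(-Q[0,1],Q[1,1])-th)
E
```

```text
[[521.3 231.3]
 [542.3 266.6]
 [586.2 242.6]]
end 41.02663896627059 -0.5366958481662857 side 50.11486503902948 -0.5006595736450432
C [553.74645608 236.94982714] board -12.63465746929065 67.30180500476493
-43.17486394557809 54.93228346734995
-30.164315309862147 93.84128922522537
17.905549006996907 79.67132654217991
tool x,y [-0.98157999  0.19105151] [0.19105147 0.98158   ]
tool yaw err 0.02176675911454834
```

Call:
{"fn": "arm_command", "kwargs": {
  "targets": [
    {"travel":[0,0,0],"dr":[0,0,0.16]},
    {"travel":[-1,-0.4,1],"dr":[0,0,0]},
    {"travel":[-1,-0.4,1],"dr":[0,0,0]},
    {"travel":[0,0,1],"dr":[0,0,0]},
    {"travel":[0,0,1],"dr":[0,0,0]},
    {"travel":[0,0,1],"dr":[0,0,0]},
    {"travel":[0,0,1],"dr":[0,0,0]},
    {"travel":[0,0,1],"dr":[0,0,0]},
    {"travel":[0,0,1],"dr":[0,0,0]},
    {"travel":[0,0,1],"dr":[0,0,0]}
  ]
}}

```text
time: 3.4
ee_pos: [492.5, 250.3, 69.6]
ee_rot: [0.107, 0.994, 0.0, 0.0]
wrist_force: [0.1, -0.4, 0.1]
grip_width: 21.4
finger_force: 0.0
```

Call:
{"fn": "arm_command", "kwargs": {
  "targets": [
    {"travel":[0,0,1],"dr":[0,0,0]},
    {"travel":[0,0,0.35],"dr":[0,0,0]},
    {"travel":[0,0,0],"dr":[0,0,0]}
  ]
}}

```text
time: 3.7
ee_pos: [491.7, 249.9, 42.2]
ee_rot: [0.106, 0.994, -0.001, -0.001]
wrist_force: [0.8, -0.5, 0.1]
grip_width: 21.3
finger_force: 0.0
```

Call:
{"fn": "arm_command", "kwargs": {
  "targets": [
    {"travel":[-0.4,0,0],"dr":[0,0,0]},
    {"travel":[-0.4,0,0],"dr":[0,0,0]},
    {"travel":[-0.4,0,0],"dr":[0,0,0]},
    {"travel":[-0.4,0,0],"dr":[0,0,0]},
    {"travel":[-0.4,0,0],"dr":[0,0,0]},
    {"travel":[-0.4,0,0],"dr":[0,0,0]},
    {"travel":[-0.4,0,0],"dr":[0,0,0]},
    {"travel":[-0.4,0,0],"dr":[0,0,0]},
    {"travel":[-0.4,0,0],"dr":[0,0,0]},
    {"travel":[-0.4,0,0],"dr":[0,0,0]}
  ]
}}

```text
time: 4.7
ee_pos: [571.3, 233.1, 43.3]
ee_rot: [0.106, 0.994, -0.0, -0.0]
wrist_force: [0.3, 0.0, 0.8]
grip_width: 21.1
finger_force: 0.2
```

```bash
cat > bd.py <<'E'
from h import *
th=-.214; u=np.array([np.cos(th),np.sin(th)]); w=np.array([-u[1],u[0]]); B=np.array([551.8,168.5])
def bd(p): p=np.asarray(p)[...,:2]-B; return np.stack([p@u,p@w],-1)
E
python3 - <<'E'
from bd import *
f,o=wrist('pics/w3.png'); print(o['time'],o['ee_pos'],bd(o['ee_pos']),o['wrist_force'])
E
```

```text
4.7 [571.34619563 233.13188858  43.26162139] [ 5.37443581 67.30861925] [0.31539649 0.01772886 0.83970944]
```

View pics/w3.png

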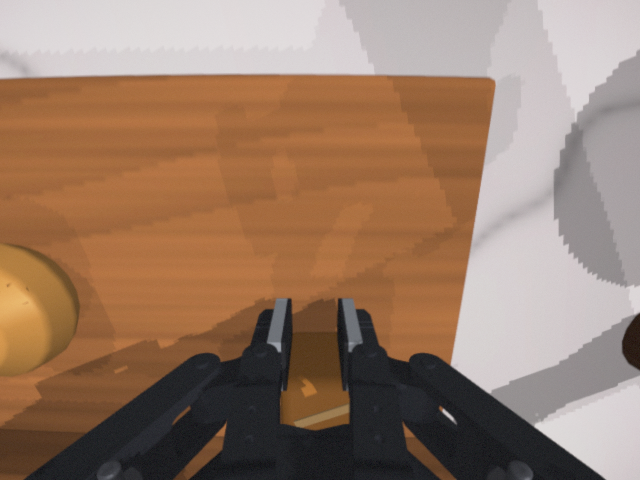

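The roll sits right in front of the fingers. Its near top edge at row ~332 is parallel to the board edge at row 76, so it has squared up. I'll push the rest slowly.

Call:
{"fn": "arm_command", "kwargs": {
  "targets": [
    {"travel":[-0.2,0,0],"dr":[0,0,0]},
    {"travel":[-0.2,0,0],"dr":[0,0,0]},
    {"travel":[-0.2,0,0],"dr":[0,0,0]},
    {"travel":[0,0,0],"dr":[0,0,0]}
  ]
}}

```text
time: 5.15
ee_pos: [582.9, 230.7, 43.4]
ee_rot: [0.106, 0.994, 0.0, 0.0]
wrist_force: [-0.2, -0.6, 0.0]
grip_width: 21.2
finger_force: 0.0
```

Call:
{"fn": "arm_command", "kwargs": {
  "targets": [
    {"travel":[-0.1,0,0],"dr":[0,0,0]},
    {"travel":[0,0,0],"dr":[0,0,0]}
  ]
}}

```text
time: 5.35
ee_pos: [584.5, 230.3, 43.4]
ee_rot: [0.106, 0.994, 0.0, 0.0]
wrist_force: [0.5, 0.2, -0.2]
grip_width: 21.6
finger_force: 0.0
```

Call:
{"fn": "arm_command", "kwargs": {
  "targets": [
    {"travel":[-0.1,0,0],"dr":[0,0,0]},
    {"travel":[0,0,0],"dr":[0,0,0]}
  ]
}}

```text
time: 5.55
ee_pos: [586.5, 229.9, 43.4]
ee_rot: [0.106, 0.994, 0.0, 0.0]
wrist_force: [-0.4, 0.2, -0.2]
grip_width: 21.1
finger_force: 0.0
```

Now at board x ≈ 21, with no contact force yet, so I'll continue.

Call:
{"fn": "arm_command", "kwargs": {
  "targets": [
    {"travel":[-0.1,0,0],"dr":[0,0,0]},
    {"travel":[0,0,0],"dr":[0,0,0]}
  ]
}}

```text
time: 5.75
ee_pos: [587.0, 229.9, 43.3]
ee_rot: [0.106, 0.994, -0.0, -0.002]
wrist_force: [-6.4, 1.8, 3.4]
grip_width: 21.5
finger_force: 3.0
```

Call:
{"fn": "arm_command", "kwargs": {
  "targets": [
    {"travel":[-0.1,0,0],"dr":[0,0,0]},
    {"travel":[0,0,0],"dr":[0,0,0]}
  ]
}}

```text
time: 5.95
ee_pos: [587.1, 229.9, 43.2]
ee_rot: [0.106, 0.994, -0.0, -0.004]
wrist_force: [-13.4, 2.2, 9.8]
grip_width: 21.5
finger_force: 6.7
```

Call:
{"fn": "arm_command", "kwargs": {
  "targets": [
    {"travel":[-0.05,0,0],"dr":[0,0,0]},
    {"travel":[0,0,0],"dr":[0,0,0]}
  ]
}}

```text
time: 6.15
ee_pos: [587.1, 229.9, 43.2]
ee_rot: [0.106, 0.994, -0.0, -0.005]
wrist_force: [-17.2, 2.4, 12.0]
grip_width: 21.6
finger_force: 8.4
```

The roll is seated: a sharp force rise with no further motion. Backing off straight and looking.

Call:
{"fn": "arm_command", "kwargs": {
  "targets": [
    {"travel":[0.4,0,0],"dr":[0,0,0]},
    {"travel":[0.8,0,0],"dr":[0,0,0]},
    {"travel":[1,0,-0.5],"dr":[0,0,0]},
    {"travel":[1,0,-1],"dr":[0,0,0]},
    {"travel":[1,0,-1],"dr":[0,0,0]},
    {"travel":[1,0,-1],"dr":[0,0,0]},
    {"travel":[1,0,-1],"dr":[0,0,0]},
    {"travel":[1,0,-1],"dr":[0,0,0]},
    {"travel":[0.5,0,-1],"dr":[0,0,0]},
    {"travel":[0,0,0],"dr":[0,0,0]}
  ],
  "jaw": -1
}}

```text
time: 7.15
ee_pos: [441.7, 262.4, 176.7]
ee_rot: [0.106, 0.994, 0.002, 0.003]
wrist_force: [0.6, -0.2, -0.1]
grip_width: 85.1
finger_force: 0.0
```

```bash
python3 - <<'E'
from bd import *
import json
f,o=wrist('pics/w4.png'); print(o['time'],o['ee_pos'].tolist(),o['ee_rot'].tolist(),bd(o['ee_pos']),o['wrist_force'])
print(w2p(f,[(*(B+60*u+67*w),58)],o))
im=cv2.imread('pics/w4.png');cv2.imwrite('pics/w4c.png',cv2.resize(im[180:400,180:500],(800,550),interpolation=cv2.INTER_CUBIC))
E
```

```text
7.15 [441.6989206599466, 262.4030471589461, 176.7095033648823] [0.10554205710563273, 0.9944085694265957, 0.0017421787759878524, 0.0030718147690321604] [-127.53181405   68.37884427] [ 0.55455123 -0.18020459 -0.11582039]
[[312.63528836 432.90123172]]
```

View pics/w4c.png

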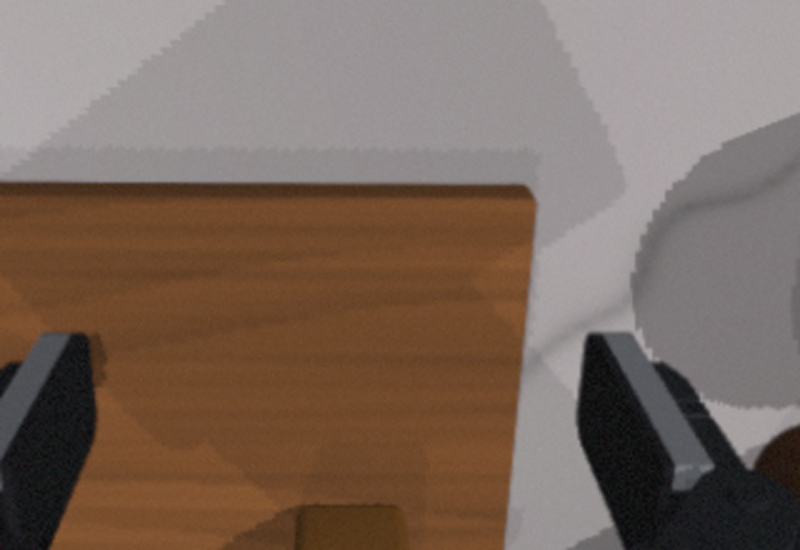

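The near edge of the roll's top, crop (302–403, 505), is parallel to the board's near edge at row 185, so it's square. The fingers hide the rest. I'll measure the roll by colour in the top camera while heading to the tongs.

Call:
{"fn": "arm_command", "kwargs": {
  "targets": [
    {"travel":[-0.4,-0.97,-0.3],"dr":[0,0,0]},
    {"travel":[-0.4,-0.97,-0.3],"dr":[0,0,0]},
    {"travel":[-0.4,-0.97,-0.3],"dr":[0,0,0]},
    {"travel":[-0.4,-0.97,-0.3],"dr":[0,0,0]},
    {"travel":[-0.4,-0.97,-0.3],"dr":[0,0,0]},
    {"travel":[-0.4,-0.97,-0.3],"dr":[0,0,0]},
    {"travel":[-0.4,-0.97,-0.3],"dr":[0,0,0]},
    {"travel":[-0.4,-0.97,-0.3],"dr":[0,0,0]},
    {"travel":[-0.4,-0.97,-0.3],"dr":[0,0,0]},
    {"travel":[-0.4,-0.97,-0.3],"dr":[0,0,0]}
  ]
}}

```text
time: 8.2
ee_pos: [478.1, 53.4, 231.7]
ee_rot: [0.106, 0.994, -0.0, -0.001]
wrist_force: [0.3, -0.2, 0.4]
grip_width: 85.7
finger_force: 0.0
```

Call:
{"fn": "arm_command", "kwargs": {
  "targets": [
    {"travel":[-0.4,-0.97,-0.1],"dr":[0,0,0]},
    {"travel":[-0.4,-0.97,-0.1],"dr":[0,0,0]},
    {"travel":[-0.4,-0.97,-0.1],"dr":[0,0,0]},
    {"travel":[-0.4,-0.97,-0.1],"dr":[0,0,0]},
    {"travel":[-0.4,-0.97,-0.1],"dr":[0,0,0]},
    {"travel":[-0.4,-0.97,-0.1],"dr":[0,0,0]},
    {"travel":[-0.4,-0.97,-0.1],"dr":[0,0,0]},
    {"travel":[-0.4,-0.97,-0.1],"dr":[0,0,0]},
    {"travel":[-0.4,-0.97,-0.1],"dr":[0,0,0]},
    {"travel":[-0.2,-0.97,0],"dr":[0,0,0]}
  ]
}}

```text
time: 9.2
ee_pos: [511.6, -152.4, 249.6]
ee_rot: [0.107, 0.994, 0.0, -0.001]
wrist_force: [0.7, -0.1, 1.0]
grip_width: 85.4
finger_force: 0.0
```

Call:
{"fn": "arm_command", "kwargs": {
  "targets": [
    {"travel":[0,0,0],"dr":[0,0,0]}
  ]
}}

```text
time: 9.3
ee_pos: [511.2, -153.1, 249.4]
ee_rot: [0.108, 0.994, -0.0, -0.001]
wrist_force: [-1.0, 0.6, -0.2]
grip_width: 85.8
finger_force: 0.0
```

```bash
python3 - <<'E'
from bd import *
import json
f,o=wrist('pics/w5.png'); print(o['time'],o['ee_pos'].tolist(),o['ee_rot'].tolist(),o['wrist_force'])
o4={'ee_pos':np.array([441.699,262.403,176.710]),'ee_rot':np.array([.105542,.994409,.001742,.003072])}
print('near edge of roll',bd(p2w(f,[(180+302/2.5,180+506/2.5),(180+403/2.5,180+506/2.5)],58,o4)), 'board edge',bd(p2w(f,[(180+0/2.5,180+184/2.5),(180+528/2.5,180+187/2.5)],18,o4)))
t=grab_frame('top'); cv2.imwrite('pics/top1.png',t['image'])
a=cv2.resize(f['image'],(640,480)); b=cv2.resize(t['image'][160:250,190:330],(560,360),interpolation=cv2.INTER_CUBIC)
c=cv2.resize(f['image'],(520,390)); d=cv2.resize(t['image'][165:235,190:260],(270,270),interpolation=cv2.INTER_CUBIC)
m=np.zeros((600,800,3),np.uint8); m[:480,:640]=f['image']; m[440:600,640:800]=cv2.resize(t['image'][170:230,195:255],(160,160),interpolation=cv2.INTER_CUBIC)
cv2.imwrite('pics/m5.png',m)
E
```

```text
9.3 [511.15139532110385, -153.13205187517426, 249.42818884171058] [0.10774524654147558, 0.9941778865200597, -5.899539277642381e-05, -0.001135042628155222] [-0.9589226   0.64021586 -0.23069787]
near edge of roll [[ 0.57040948 56.63096621]
 [ 0.61741214 91.85589414]] board edge [[-104.1227244   -49.56885005]
 [-103.27615561  135.69430385]]
```

View pics/m5.png

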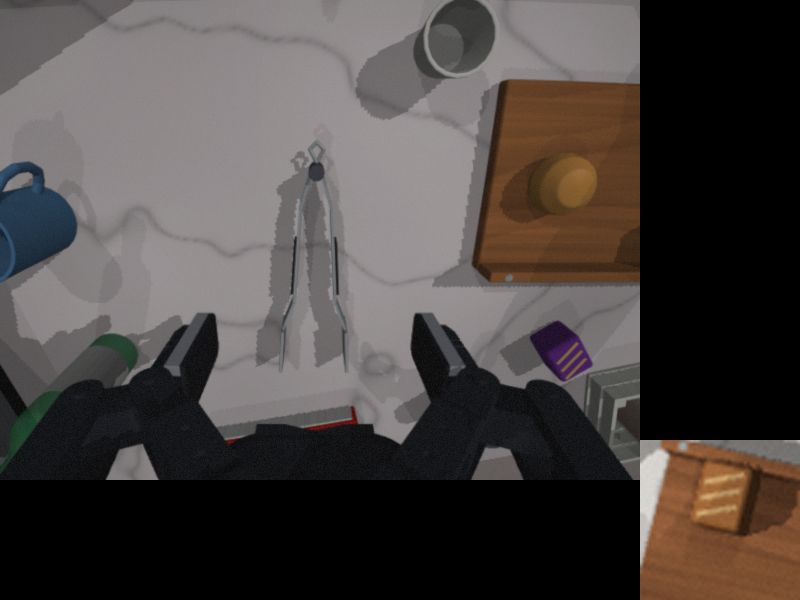

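The tongs' hub is at (316,171), the black pads span rows 237–293 at columns ≈295 and ≈336, and the jaw tips are at (283,370) and (346,370). The inset at lower right shows the roll squarely against the strip.

```bash
python3 - <<'E'
from bd import *
f=grab_frame('wrist')
o={'ee_pos':np.array([511.151,-153.132,249.428]),'ee_rot':np.array([.107745,.994178,-.00006,-.001135])}
o4={'ee_pos':np.array([441.699,262.403,176.710]),'ee_rot':np.array([.105542,.994409,.001742,.003072])}
print('near edge z18',bd(p2w(f,[(300.8,382.4),(341.2,382.4)],18,o4)))
h=p2w(f,[(316,171)],40,o)[0]; t=p2w(f,[(282.5,370),(346.5,370)],40,o); p=p2w(f,[(295.5,237),(336,237),(292.5,293),(338,293)],32,o)
m=t.mean(0); d=m-h; a=np.arctan2(d[1],d[0]); L=np.hypot(d[0],d[1])
e=d[:2]/L; print('hub',h.round(1),'tips',t.round(1),np.linalg.norm(t[0]-t[1]),'axis',a,'L',L)
print('grip',h[:2]+105*e, 'pads',p.round(1),p[:,:2].mean(0))
tp=cv2.imread('pics/top1.png'); F=grab_frame('top')
# numeric roll mask in top view
hsv=cv2.cvtColor(tp,cv2.COLOR_BGR2HSV); print(hsv[195:215:4,205:245:4,:].tolist()[2])
g=h[:2]+105*e; Q=R.from_quat(o['ee_rot']).as_matrix(); v=np.r_[g,24]-o['ee_pos']; print('move',Q.T@v,'yaw now',np.arctan2(-Q[0,1],Q[1,1]))
# roll yaw from top: slash/edge by projecting model
for y in(67,70,74,78):
  c=[B+(60+sx*28)*u+(y+sy*22)*w for sx,sy in((-1,-1),(-1,1),(1,1),(1,-1))]
  print(y,w2p(F,[(*q,58) for q in c]).round(1).tolist())
E
```

```text
near edge z18 [[36.03299906 54.92603452]
 [36.0877017  96.00834954]]
hub [ 469.3 -143.3   40. ] tips [[ 685.9 -230.7   40. ]
 [ 702.  -157.1   40. ]] 75.2648495163211 axis -0.22164639212603796 L 230.30068067590733
grip [ 571.7303127  -166.34690232] pads [[ 531.8 -178.6   32. ]
 [ 540.8 -137.5   32. ]
 [ 594.1 -196.8   32. ]
 [ 604.8 -147.9   32. ]] [ 567.84526447 -165.2067076 ]
[[12, 155, 135], [12, 151, 135], [12, 160, 126], [12, 158, 116], [13, 179, 84], [13, 171, 88], [13, 173, 128], [11, 158, 50], [12, 155, 84], [12, 155, 84]]
move [-6.25095572e+01  1.52174066e-01  2.25288264e+02] yaw now -0.2159088430174601
67 [[234.8, 205.9], [216.0, 201.6], [222.1, 177.5], [240.9, 181.7]]
70 [[233.5, 205.6], [214.7, 201.3], [220.8, 177.2], [239.6, 181.4]]
74 [[231.8, 205.2], [213.0, 200.9], [219.1, 176.8], [237.9, 181.0]]
78 [[230.1, 204.8], [211.3, 200.5], [217.4, 176.4], [236.2, 180.6]]
```

Call:
{"fn": "arm_command", "kwargs": {
  "targets": [
    {"travel":[-1,0,1],"dr":[0,0,0.04]},
    {"travel":[-1,0,1],"dr":[0,0,0]},
    {"travel":[-1,0,1],"dr":[0,0,0]},
    {"travel":[0,0,1],"dr":[0,0,0]},
    {"travel":[0,0,1],"dr":[0,0,0]},
    {"travel":[0,0,1],"dr":[0,0,0]},
    {"travel":[0,0,1],"dr":[0,0,0]},
    {"travel":[0,0,1],"dr":[0,0,0]},
    {"travel":[0,0,1],"dr":[0,0,0]},
    {"travel":[0,0,0],"dr":[0,0,0]}
  ]
}}

```text
time: 10.5
ee_pos: [567.6, -161.9, 67.7]
ee_rot: [0.108, 0.994, 0.001, -0.003]
wrist_force: [-0.5, -1.1, -0.5]
grip_width: 85.7
finger_force: 0.0
```

```bash
python3 - <<'E'
from h import *
o=r.observe(); g=np.array([570,-165.8,23]); Q=R.from_quat(o['ee_rot']).as_matrix(); print(o['ee_pos'],Q.T@(g-o['ee_pos'])/20,np.arctan2(-Q[0,1],Q[1,1]),Q[2])
E
```

```text
[ 567.57015916 -161.92117169   67.73251529] [-0.17530942 -0.16564748  2.23532904] -0.21711221823071641 [ 0.00666061  0.0010864  -0.99997723]
```

Call:
{"fn": "arm_command", "kwargs": {
  "targets": [
    {"travel":[-0.15,-0.15,0.8],"dr":[0,0,0.03]},
    {"travel":[0,0,0.8],"dr":[0,0,0]},
    {"travel":[0,0,0.6],"dr":[0,0,0]},
    {"travel":[0,0,0],"dr":[0,0,0]},
    {"travel":[0,0,0],"dr":[0,0,0]}
  ]
}}

```text
time: 11.0
ee_pos: [572.0, -167.2, 26.9]
ee_rot: [0.111, 0.994, 0.0, -0.0]
wrist_force: [0.5, -2.0, 0.9]
grip_width: 85.3
finger_force: 0.0
```

Call:
{"fn": "arm_command", "kwargs": {
  "targets": [
    {"travel":[0,0,0],"dr":[0,0,0]},
    {"travel":[0,0,0],"dr":[0,0,0]},
    {"travel":[0,0,0],"dr":[0,0,0]},
    {"travel":[0,0,0],"dr":[0,0,0]},
    {"travel":[0,0,0],"dr":[0,0,0]},
    {"travel":[0,0,0],"dr":[0,0,0]}
  ],
  "jaw": -0.07,
  "squeeze": 40
}}

```text
time: 11.6
ee_pos: [573.3, -167.7, 28.9]
ee_rot: [0.111, 0.994, -0.0, 0.001]
wrist_force: [-0.7, 0.8, 5.2]
grip_width: 45.6
finger_force: 9.0
```

Call:
{"fn": "arm_command", "kwargs": {
  "targets": [
    {"travel":[0,0,-0.2],"dr":[0,0,0]},
    {"travel":[0,0,-0.5],"dr":[0,0,0]},
    {"travel":[0,0,-1],"dr":[0,0,0]},
    {"travel":[0,0,-1],"dr":[0,0,0]},
    {"travel":[0,0,0],"dr":[0,0,0]},
    {"travel":[0,0,0],"dr":[0,0,0]}
  ]
}}

```text
time: 12.2
ee_pos: [572.2, -167.3, 81.5]
ee_rot: [0.111, 0.994, -0.0, 0.0]
wrist_force: [-0.4, -0.4, -0.6]
grip_width: 45.8
finger_force: 7.6
```

```bash
python3 - <<'E'
from bd import *
f,o=wrist('pics/w6.png'); print(o['time'],o['ee_pos'].tolist(),o['ee_rot'].tolist(),o['wrist_force'],o['torque'],o['grip_width'],o['finger_force'])
E
```

```text
12.2 [572.1799268693305, -167.32606653135312, 81.48452368957291] [0.11100733394336967, 0.9938195431232167, -0.00010576475254792694, 0.00027628058781475234] [-0.40534182 -0.35483229 -0.55428842] [-0.00560454 -0.03099998 -0.00735378] 45.768373029934985 7.639217757387087
```

Call:
{"fn": "arm_command", "kwargs": {
  "targets": [
    {"travel":[0,0,-1],"dr":[0,0,-0.05]},
    {"travel":[0,0,-1],"dr":[0,0,0]},
    {"travel":[0,0.3,-1],"dr":[0,0,0]},
    {"travel":[0.28,0.6,0],"dr":[0,0,0]},
    {"travel":[0.28,0.8,0],"dr":[0,0,0]},
    {"travel":[0.28,0.8,0],"dr":[0,0,0]},
    {"travel":[0.28,0.8,0],"dr":[0,0,0]},
    {"travel":[0.28,0.8,0],"dr":[0,0,0]},
    {"travel":[0.28,0.8,0],"dr":[0,0,0]},
    {"travel":[0.28,0.8,0],"dr":[0,0,0]}
  ]
}}

```text
time: 13.25
ee_pos: [557.9, -45.9, 141.1]
ee_rot: [0.107, 0.994, 0.0, -0.0]
wrist_force: [-0.1, -0.0, -2.2]
grip_width: 45.9
finger_force: 7.6
```

Call:
{"fn": "arm_command", "kwargs": {
  "targets": [
    {"travel":[0.28,0.8,0],"dr":[0,0,0]},
    {"travel":[0.28,0.8,0],"dr":[0,0,0]},
    {"travel":[0.28,0.8,0],"dr":[0,0,0]},
    {"travel":[0.28,0.8,0],"dr":[0,0,0]},
    {"travel":[0.28,0.8,0],"dr":[0,0,0]},
    {"travel":[0.28,0.8,0],"dr":[0,0,0]},
    {"travel":[0.28,0.8,0],"dr":[0,0,0]},
    {"travel":[0.28,0.8,0],"dr":[0,0,0]},
    {"travel":[0.28,0.8,0],"dr":[0,0,0]},
    {"travel":[0.28,0.8,0],"dr":[0,0,0]}
  ]
}}

```text
time: 14.25
ee_pos: [537.5, 122.1, 141.4]
ee_rot: [0.108, 0.994, 0.0, 0.0]
wrist_force: [0.2, 0.2, -1.0]
grip_width: 45.9
finger_force: 7.6
```

Call:
{"fn": "arm_command", "kwargs": {
  "targets": [
    {"travel":[0.28,0.8,0],"dr":[0,0,0]},
    {"travel":[0.28,0.8,0],"dr":[0,0,0]},
    {"travel":[0.28,0.8,0],"dr":[0,0,0]},
    {"travel":[0.28,0.6,0],"dr":[0,0,0]},
    {"travel":[0.28,0.5,0],"dr":[0,0,0]},
    {"travel":[0,0,0],"dr":[0,0,0]},
    {"travel":[0,0,0],"dr":[0,0,0]}
  ]
}}

```text
time: 14.95
ee_pos: [525.3, 195.1, 141.3]
ee_rot: [0.107, 0.994, -0.0, 0.0]
wrist_force: [-0.0, -0.7, -1.1]
grip_width: 45.7
finger_force: 7.6
```

```bash
python3 - <<'E'
from bd import *
f,o=wrist('pics/w7.png'); print(o['time'],o['ee_pos'].tolist(),o['ee_rot'].tolist(),bd(o['ee_pos']),o['wrist_force'],o['grip_width'],o['finger_force'])
t=grab_frame('top'); s=grab_frame('scene'); cv2.imwrite('pics/top2.png',t['image']); cv2.imwrite('pics/scene2.png',s['image'])
m=np.zeros((600,800,3),np.uint8)
m[:360,:480]=cv2.resize(f['image'],(480,360)); m[:300,480:]=cv2.resize(t['image'][150:300,180:340],(320,300),interpolation=cv2.INTER_CUBIC)
m[360:,:320]=cv2.resize(cv2.imread('pics/w6.png'),(320,240)); m[300:,320:]=0
m[360:600,320:800]=cv2.resize(s['image'][180:340,270:590],(480,240),interpolation=cv2.INTER_CUBIC)
cv2.imwrite('pics/m7.png',m)
E
```

```text
14.95 [525.2806135577324, 195.11573814881478, 141.30374444257114] [0.10728302597739099, 0.9942284992266309, -0.00020158799405833213, 5.499978305482193e-05] [-31.56685293  20.37668202] [-0.04020993 -0.67715995 -1.14426325] 45.69987143436289 7.636612108326517
```

View pics/m7.png

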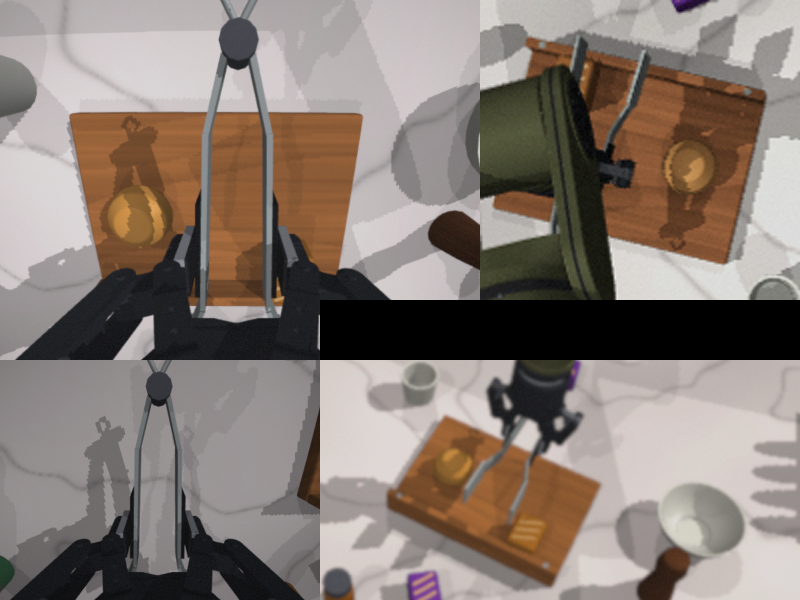

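The mosaic shows the tongs held firmly. The hub is at the same place in both wrist frames, (316,54) and (319,56), with the jaws open. The roll is still against the strip at mosaic (527,532), and the bun hasn't moved. Next I'll refine the roll's pose numerically from the top and scene images.

```bash
python3 - <<'E'
from bd import *
W=grab_frame('wrist'); 
o7={'ee_pos':np.array([525.281,195.116,141.304]),'ee_rot':np.array([.107283,.994228,-.0002,.00005])}
Q=R.from_quat(o7['ee_rot']).as_matrix()
for dz in(5,11,16):
    p=p2w(W,[(319,56)],141.3+dz,o7)[0]; print('hub in tool',dz,Q.T@(p-o7['ee_pos']))
def score(img,F,cx,cy,a,k=6):
    ca,sa=np.cos(a),np.sin(a)
    def poly(hx,hy):
        P=[]
        for sx,sy in((-1,-1),(-1,1),(1,1),(1,-1)):
            x,y=sx*hx*ca-sy*hy*sa,sx*hx*sa+sy*hy*ca
            P.append((*(B+(cx+x)*u+(cy+y)*w),58))
        return w2p(F,P)
    G=img.astype(float).mean(2)
    def mean(hx,hy):
        # line samples along side edges
        c=poly(hx,hy); return c
    s=0
    for i in (0,1,2,3):
        t=np.linspace(.15,.85,25)[:,None]
        ci,co=poly(28-3,22-3),poly(28+3,22+3)
        pi=ci[i]*(1-t)+ci[(i+1)%4]*t; po=co[i]*(1-t)+co[(i+1)%4]*t
        f=lambda p: cv2.remap(img.astype(np.float32),p[None,:,0].astype(np.float32),p[None,:,1].astype(np.float32),1)[0]
        if i==2: continue
        s+=(f(pi)-f(po)).clip(0,40).mean()
    return s
Ft,Fs=grab_frame('top'),grab_frame('scene')
for n,F in(('pics/top1.png',Ft),('pics/scene2.png',Fs)):
    img=cv2.imread(n)
    L=[(score(img,F,x,y,a),x,y,a) for x in range(50,69,2) for y in range(60,86,2) for a in np.arange(-.15,.16,.05)]
    L.sort(reverse=True); print(n,[(round(s,1),x,y,round(a,2)) for s,x,y,a in L[:6]])
E
```

```text
hub in tool 5 [104.58207463   0.61093414  -5.01112264]
hub in tool 11 [103.55389615   0.53918046 -11.01094904]
hub in tool 16 [102.69708075   0.47938573 -16.01080437]
pics/top1.png [(np.float32(85.0), 64, 74, np.float64(0.0)), (np.float32(84.3), 64, 74, np.float64(-0.05)), (np.float32(83.3), 64, 74, np.float64(0.05)), (np.float32(82.8), 64, 76, np.float64(-0.05)), (np.float32(82.5), 64, 76, np.float64(-0.1)), (np.float32(81.9), 64, 74, np.float64(-0.1))]
pics/scene2.png [(np.float32(48.0), 68, 80, np.float64(0.15)), (np.float32(47.6), 66, 80, np.float64(-0.05)), (np.float32(47.6), 66, 80, np.float64(0.0)), (np.float32(47.5), 68, 80, np.float64(0.1)), (np.float32(47.2), 66, 80, np.float64(0.05)), (np.float32(47.1), 68, 78, np.float64(0.15))]
```

Call:
{"fn": "arm_command", "kwargs": {
  "targets": [
    {"travel":[0.22,0.5,0],"dr":[0,0,0]},
    {"travel":[0.22,0.8,0],"dr":[0,0,0]},
    {"travel":[0.22,0.8,0],"dr":[0,0,0]},
    {"travel":[0.22,0.6,0],"dr":[0,0,0]},
    {"travel":[0,0,0.5],"dr":[0,0,0]},
    {"travel":[0,0,0.5],"dr":[0,0,0]},
    {"travel":[0,0,0.5],"dr":[0,0,0]},
    {"travel":[0,0,0.5],"dr":[0,0,0]},
    {"travel":[0,0,0],"dr":[0,0,0]},
    {"travel":[0,0,0],"dr":[0,0,0]}
  ]
}}

```text
time: 16.25
ee_pos: [519.5, 251.2, 100.7]
ee_rot: [0.108, 0.994, -0.0, -0.001]
wrist_force: [-0.5, 0.4, -0.7]
grip_width: 45.5
finger_force: 7.6
```

```bash
python3 - <<'E'
from bd import *
o=r.observe(); Q=R.from_quat(o['ee_rot']).as_matrix(); print(o['ee_pos'],bd(o['ee_pos']),np.arctan2(-Q[0,1],Q[1,1]),o['wrist_force'])
E
```

```text
[519.54171077 251.15843896 100.68544495] [-49.07665479  73.9222342 ] -0.21607787438799203 [-0.50052429  0.44896941 -0.69367163]
```

Call:
{"fn": "arm_command", "kwargs": {
  "targets": [
    {"travel":[0,0,0.3],"dr":[0,0,0]},
    {"travel":[0,0,0.3],"dr":[0,0,0]},
    {"travel":[0,0,0.3],"dr":[0,0,0]},
    {"travel":[0,0,0],"dr":[0,0,0]}
  ]
}}

```text
time: 16.65
ee_pos: [518.9, 251.3, 82.0]
ee_rot: [0.108, 0.994, -0.001, -0.001]
wrist_force: [-0.5, 0.4, -1.8]
grip_width: 45.8
finger_force: 7.6
```

Call:
{"fn": "arm_command", "kwargs": {
  "targets": [
    {"travel":[0,0,0.4],"dr":[0,0,0]},
    {"travel":[0,0,0.4],"dr":[0,0,0]},
    {"travel":[0,0,0.4],"dr":[0,0,0]},
    {"travel":[0,0,0.35],"dr":[0,0,0]},
    {"travel":[0,0,0],"dr":[0,0,0]},
    {"travel":[0,0,0],"dr":[0,0,0]}
  ]
}}

```text
time: 17.25
ee_pos: [519.6, 251.6, 52.0]
ee_rot: [0.108, 0.994, -0.0, -0.0]
wrist_force: [-0.4, 0.2, -0.9]
grip_width: 45.9
finger_force: 7.6
```

Call:
{"fn": "arm_command", "kwargs": {
  "targets": [
    {"travel":[0,0,0],"dr":[0,0,0]},
    {"travel":[0,0,0],"dr":[0,0,0]},
    {"travel":[0,0,0],"dr":[0,0,0]}
  ],
  "jaw": 0.08
}}

```text
time: 17.55
ee_pos: [520.0, 251.7, 52.8]
ee_rot: [0.108, 0.994, 0.0, 0.0]
wrist_force: [-0.1, 0.1, -1.5]
grip_width: 39.5
finger_force: 9.6
```

Call:
{"fn": "arm_command", "kwargs": {
  "targets": [
    {"travel":[0,0,0],"dr":[0,0,0]},
    {"travel":[0,0,0],"dr":[0,0,0]},
    {"travel":[0,0,0],"dr":[0,0,0]},
    {"travel":[0,0,0],"dr":[0,0,0]},
    {"travel":[0,0,0],"dr":[0,0,0]}
  ],
  "jaw": 0.3,
  "squeeze": 45
}}

```text
time: 18.05
ee_pos: [520.0, 251.7, 52.6]
ee_rot: [0.108, 0.994, 0.0, 0.0]
wrist_force: [-0.9, -0.1, 0.8]
grip_width: 34.7
finger_force: 49.1
```

Call:
{"fn": "arm_command", "kwargs": {
  "targets": [
    {"travel":[0,0,-0.1],"dr":[0,0,0]},
    {"travel":[0.1,0,-0.2],"dr":[0,0,0]},
    {"travel":[0.1,0,-0.3],"dr":[0,0,0]},
    {"travel":[0.1,0,-0.4],"dr":[0,0,0]},
    {"travel":[0,0,-0.5],"dr":[0,0,0]},
    {"travel":[0,0,-0.5],"dr":[0,0,0]},
    {"travel":[0,0,-0.5],"dr":[0,0,0]},
    {"travel":[0,0,-0.5],"dr":[0,0,0]},
    {"travel":[0,0,-0.5],"dr":[0,0,0]},
    {"travel":[0,0,-0.5],"dr":[0,0,0]}
  ]
}}

```text
time: 19.05
ee_pos: [513.9, 252.9, 133.3]
ee_rot: [0.108, 0.994, 0.0, 0.0]
wrist_force: [0.4, 0.2, -1.0]
grip_width: 34.9
finger_force: 48.8
```

Call:
{"fn": "arm_command", "kwargs": {
  "targets": [
    {"travel":[0,0,-0.5],"dr":[0,0,0]},
    {"travel":[0,0,-0.5],"dr":[0,0,0]},
    {"travel":[0,0,-0.5],"dr":[0,0,0]},
    {"travel":[0,0,-0.5],"dr":[0,0,0]},
    {"travel":[0,0,-0.5],"dr":[0,0,0]},
    {"travel":[0,0,-0.4],"dr":[0,0,0]},
    {"travel":[0,0,-0.2],"dr":[0,0,0]},
    {"travel":[0,0,0],"dr":[0,0,0]},
    {"travel":[0,0,0],"dr":[0,0,0]},
    {"travel":[0,0,0],"dr":[0,0,0]}
  ]
}}

```text
time: 20.05
ee_pos: [513.5, 252.7, 193.6]
ee_rot: [0.108, 0.994, -0.0, -0.001]
wrist_force: [-0.0, -0.1, -1.7]
grip_width: 34.5
finger_force: 48.8
```

```bash
python3 - <<'E'
from bd import *
o=r.observe(); print(o['ee_pos'],o['ee_rot'],o['wrist_force'],o['torque'],o['grip_width'],o['finger_force'])
s=grab_frame('scene'); im=s['image']; cv2.imwrite('pics/scene3.png',im)
# expected location of lifted roll: centre top at mouth
old=cv2.imread('pics/scene2.png')
P0=np.r_[B+60.5*u+75*w,58]; dz=o['ee_pos'][2]-52.6
P1=P0+np.r_[-6*u,dz]
T=old
a=w2p(s,[P0,P1]); print('px',a.round(1))
x,y=a[0].round().astype(int); tpl=old[y-11:y+12,x-13:x+14]
x1,y1=a[1].round().astype(int); roi=im[y1-45:y1+46,x1-45:x1+46]
def tan(i):
    h=cv2.cvtColor(i,cv2.COLOR_BGR2HSV); return cv2.inRange(h,(10,110,140),(24,255,255))
for n,i,(cx,cy) in(('old',old,a[0]),('new',im,a[0]),('new at lift',im,a[1])):
    m=tan(i)[int(cy)-22:int(cy)+40,int(cx)-30:int(cx)+30]; ys,xs=np.nonzero(m); print(n,len(xs),(xs.mean()+int(cx)-30,ys.mean()+int(cy)-22) if len(xs) else None)
res=cv2.matchTemplate(roi,tpl,cv2.TM_CCOEFF_NORMED); _,v,_,l=cv2.minMaxLoc(res); print('match',v,l[0]-45+x1+13,l[1]-45+y1+11, 'left-behind diff',np.abs(im[y-11:y+12,x-13:x+14].astype(int)-tpl).mean())
E
```

```text
[513.49631449 252.74716803 193.56042352] [ 1.07526370e-01  9.94202011e-01 -2.89383290e-04 -5.97942727e-04] [-0.04121058 -0.05494148 -1.66042336] [ 0.05377398  0.1271421  -0.00449636] 34.5388430422637 48.833738565444946
px [[407.3 293. ]
 [419.  256.2]]
old 1381 (np.float64(409.875452570601), np.float64(290.7900072411296))
new 1912 (np.float64(406.94037656903765), np.float64(292.010460251046))
new at lift 1693 (np.float64(410.69875959834616), np.float64(272.26284701712933))
match 0.5082187652587891 415 260 left-behind diff 15.560386473429952
```

```bash
python3 - <<'E'
from bd import *
s=grab_frame('scene'); o=r.observe(); old=cv2.imread('pics/scene2.png'); im=s['image']
P0=np.r_[B+60.5*u+75*w,58]; P1=P0+np.r_[-6*u,o['ee_pos'][2]-52.6]
def corners(P): return w2p(s,[P+np.r_[sx*28*u+sy*22*w,0] for sx,sy in((-1,-1),(-1,1),(1,1),(1,-1))]).astype(np.float32)
d=np.float32([[0,0],[44,0],[44,56],[0,56]])*3
A=cv2.warpPerspective(old,cv2.getPerspectiveTransform(corners(P0),d),(132,168)); 
# rectify lifted top with margin, then match
M=cv2.getPerspectiveTransform(corners(P1),d+60); Bm=cv2.warpPerspective(im,M,(252,288))
C=cv2.warpPerspective(im,cv2.getPerspectiveTransform(corners(P0),d),(132,168))
g=lambda i:cv2.GaussianBlur(i,(0,0),2)
for a in(-8,-4,0,4,8):
    A2=cv2.warpAffine(A,cv2.getRotationMatrix2D((66,84),a,1),(132,168))[14:-14,14:-14]
    res=cv2.matchTemplate(g(Bm),g(A2),cv2.TM_CCOEFF_NORMED);_,v,_,l=cv2.minMaxLoc(res);print(a,round(v,2),'offset mm',(np.array(l)-74)/3)
print('row profile lifted',g(Bm)[60:228:8,126].mean(1).round().tolist()); print('row profile before ',g(A)[::8,66].mean(1).round().tolist()); print('old site now',g(C)[::8,66].mean(1).round().tolist())
E
```

```text
-8 0.72 offset mm [-3.33333333  1.        ]
-4 0.78 offset mm [-3.33333333  1.        ]
0 0.81 offset mm [-3.33333333  1.        ]
4 0.78 offset mm [-3.66666667  1.        ]
8 0.72 offset mm [-4.          1.33333333]
row profile lifted [187.0, 151.0, 119.0, 113.0, 123.0, 124.0, 114.0, 105.0, 109.0, 122.0, 128.0, 120.0, 108.0, 108.0, 120.0, 132.0, 130.0, 120.0, 112.0, 106.0, 95.0]
row profile before  [90.0, 92.0, 95.0, 104.0, 118.0, 125.0, 118.0, 109.0, 107.0, 116.0, 124.0, 122.0, 112.0, 106.0, 112.0, 123.0, 124.0, 114.0, 103.0, 96.0, 87.0]
old site now [97.0, 97.0, 97.0, 96.0, 95.0, 93.0, 94.0, 95.0, 97.0, 98.0, 98.0, 97.0, 97.0, 96.0, 94.0, 92.0, 93.0, 93.0, 93.0, 93.0, 94.0]
```

The three slashes show at the predicted lifted pose (about 3 mm off, unrotated), and the old spot is bare board. The roll is about 14 cm up, level, so I'm handing in.

```bash
python3 -c "
from workcell import r
print(r.close_job())"
```

```text
the job is handed in; nothing more can be done
None
```

I pushed the roll square against the stop strip, then gripped it with the tongs and lifted it level about 14 cm above the board; it was still held there when I handed the job in, about 20 s into the 70 s limit.

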